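# Load the sliding tool caddy and index it to the next hole

## Task

Load the sliding caddy: put the marker and the yellow mechanical pencil in its white bin and the needle file in its blue bin, all lying down inside. Then pull up the red lock knob, slide the caddy away from the robot to the very next hole of its rail, let the pin drop fully home there, and finish still gripping the knob with the pin held in the hole (do not let go). Leave the masking tape roll and the blue-handled pliers where they are.

Things in the scene. Friction and masses are not known exactly. Their poses are not given: they have to be found in the camera images.
- caddy_rail: Fixed aluminium tube 30x30 mm (top face at height 50 mm) between two dark end blocks (tops 56 mm, from x = -96 to +206 mm). Origin on the table under the start hole; +x runs along the tube away from the robot, the way the caddy must slide; y left, z up. Three dark lock holes, 13 mm wide, at x = 0, 50, 100 mm: the pin starts in that at 0; that at 50 is the next.
- caddy (a joint): Slide of the caddy (black sleeve with plunger, knob, white bin on its left, +y, and blue bin on its right, all moving together) along the rail's +x, m: 0 start hole, 0.05 next hole, 0.10 last; stops at -0.003 and 0.103. Friction about 1.5 N when unlocked; with the pin in a hole it moves only 1.5 mm either way.
- plunger (a joint): Upward travel of the spring plunger in the caddy, m: 0 = pin home (tip 10 mm below the tube's top), stop at 0.016. A spring pulls it down, 5 N at 0 to 7 N at 0.016. The round-ended pin, 10 mm thick, is clear of the tube above 0.010; between holes it rests on the tube at 0.010; it drops home if let down within about 3 mm of a hole's centre.
- lock_knob: Red knob on the plunger: upright cylinder 26 mm across, 26 mm high; origin at its middle, 93 mm above the table when the pin is home. Below it a brass collar (17 mm across, top at 74 mm) on the sleeve (top at 58 mm). Take it from above by its sides. It rises and travels with plunger and caddy. Axes as the rail's.
- white_bin (a point): Centre of the inner floor of the white bin, 6 mm above the work surface; moves with the caddy, axes as the rail's. Open tray, inside 204 mm (x) by 84 mm (y), walls 3 mm thick with their rims 22 mm above this floor. It is 100 mm to the left of the knob.
- blue_bin (a point): Centre of the inner floor of the blue bin, same size as the white one, 100 mm to the right (-y) of the knob; moves with the caddy.
- marker: White marker pen with a black cap, 17x135x16 mm, 20 g, lying on the table. Origin at the middle of its underside; long axis y, z up at the start (it may roll).
- clutch_pencil: Yellow mechanical pencil, 9x149x10 mm, 15 g, lying on the table. Origin at the middle of its underside; long axis y; the graspable barrel (8 mm wide, 9 mm high) runs from y = -47 to +70 mm.
- needle_file: Needle file, 12x179x12 mm, 30 g, lying on the table: white handle with a red collar, 12x12 mm square section, from y = +14 to +90 mm; the thin blade runs to y = -90 mm. Origin at the middle of its underside; long axis y. Weight centred in the handle near y = +50 mm; grasp it there.
- masking_roll: Loose roll of masking tape lying flat, 104 mm across, 25 mm high; origin at the middle of its underside. Bystander.
- nose_pliers: Loose fine-nose pliers with blue handles, 52x150x10 mm, lying flat; origin at the middle of the underside, long axis y. Bystander.

How it is judged:
By the outcome, as a careful person would: the job done as asked, in the order asked, and still so for the second after the job is handed in, while the arm keeps its last pose, push and grip.
It also fails if it takes over 72 s, if anything falls off the work surface, if the arm or the gripper's body presses on something with over 40 N, if the wrist force passes 120 N, or if a joint passes its speed limit or range.

## Robot

A 6-joint arm with a two-finger parallel gripper is mounted at the origin on a cart in front of the work surface, level with it; the furniture and walls round the work are solid. World frame = base frame: x ahead of the robot, y to its left, z up, the work surface at z = 0. Lengths are in m, angles in rad, forces in N, time in s.
With the tool pointing down it reaches from about 0.325 to 0.9 m from the base axis. Payload 6.1 kg.
Tool frame: the origin (TCP) lies at the centre of the arm's flange, where the gripper is bolted on; the fingertips stand 182 mm ahead of it and the grasp point (between the pads) lies 164 mm ahead of it; y points along the fingers, x is the direction in which the jaws open and shut, and the axes are right-handed (so a half turn about y gives the same grasp; the last joint's range is limited). The gripper opens to 87 mm and grips with 3 to 60 N. Pads are 19 mm wide; open, the fingers measure 117 mm over their backs; the gripper's body (75 mm by 190 mm) begins 51 mm behind the grasp point.
Start: joints at [-1.456, 0.22, 1.526, -0, 1.395, -0.126], TCP at [0.149, -0.607, 0.405] pointing down, gripper open.
Joint ranges: [-2.98, 2.98], [-0.91, 2.08], [0.09, 2.57], [-1.24, 4.39], [0.2, 2.65], [-2.68, 2.68]. Speed limits (rad/s): [2.57, 2.57, 3.01, 3.14, 3.14, 3.14].

## Interface

Orientations are given as [roll, pitch, yaw] about the fixed x, y, z axes, in that order (R = Rz(yaw) Ry(pitch) Rx(roll)).
In Python, from plant import state, grab_frame, finish_job gives the robot as it stands.
- The arm moves only by the shell command python3 -m creep 'ROWS'. ROWS is JSON, a list of rows, each an object of numbers: "tx", "ty", "tz": the shift along the world's x, y, z in m; "twist": the turn about the world's z in rad; "hand": the gripper command: -1 is shut, 1 is fully open, values between are in proportion. A call has exactly 5 rows; each row is the pose to reach, as a shift and turn from the pose commanded when the call began; what a row does not reach only later rows make up. A row lasts 1/12 s, in which the tool goes at most 41.7 mm and 7.16 degrees, less where a joint would pass 70% of its speed; a pose out of reach is approached as far as the arm can. A call with a gripper value outside its range is refused whole. The fingers move at their own pace and stop on an object; the grip force is fixed at half the most. Time passes only in rows, so rows that repeat a pose let the fingers close, or fill a call up. It gives the time, the measured TCP pose, the force and the opening at its end, in the units of the state.
- state(): the state, without advancing time (a new reading comes with each control period).
- grab_frame(name): name is "side" or "top"; returns a dict with "frame" (400x640x3 uint8, red, green, blue), "fx", "fy", "cx", "cy" (pixels), "k1" (the pictures are not rectified: a ray, as slopes to the right and down, at radius r is drawn at 1 + k1 r^2 times it, then the intrinsics apply), "rvec" (rotation vector, rad) and "tvec" (3), from world to camera coordinates, as OpenCV has them. Camera axes: x right, y down, z forward; pixel columns grow to the right and rows downward; lengths in m; the calibration is good to about 2 mm. A picture is of the moment at which its call begins. There is no depth.
- finish_job(): hands the job in, once; it reports no verdict.
The state is a dict: "t": time; "q": joint angles; "qd": joint speeds; "tau": joint torques, N m; "tcp_pos": TCP position; "orientation": TCP orientation; "wrist_force": force on the tool from outside, world axes, zero at the start; "wrist_torque": the same for the moment, N m; "opening": finger opening in m.
Only numpy, scipy, OpenCV 4.12 (cv2) and the standard library are available. Lean on these libraries where they do the work, as an engineer would, in place of code of your own. Each camera call takes 0.05 s, during which the arm holds its last target. There are 200 camera calls.

## Working session

There is one attempt and no reset: what is moved stays moved. The work goes in short steps, Python scripts to look and compute and a shell command to move; the robot and the scene stay as the last step left them, time stands still between calls to the robot, and variables do not carry over. Pictures are saved under pics/ and viewed, about 8 in all and at most 12, crops included, and the job is handed in when it is done.

```bash
mkdir -p pics; ls
cat > h.py <<'E'
import numpy as np, cv2
from plant import state, grab_frame, finish_job
def cam(n):
    g=grab_frame(n); g['R']=cv2.Rodrigues(np.array(g['rvec'],float))[0]; g['t']=np.array(g['tvec'],float).ravel(); return g
def ray(g,u,v):
    xd=np.array([(u-g['cx'])/g['fx'],(v-g['cy'])/g['fy']]); x=xd.copy()
    for _ in range(30): x=xd/(1+g['k1']*(x@x))
    o=-g['R'].T@g['t']; return o, g['R'].T@np.array([x[0],x[1],1])
def onz(g,u,v,z):
    o,d=ray(g,u,v); return (o+d*(z-o[2])/d[2])
def proj(g,p):
    c=g['R']@np.array(p)+g['t']; x=c[:2]/c[2]; x=x*(1+g['k1']*(x@x)); return x[0]*g['fx']+g['cx'],x[1]*g['fy']+g['cy']
def save(g,name): cv2.imwrite('pics/'+name,g['frame'][:,:,::-1])
E
python3 - <<'E'
from h import *
for n in('top','side'):
    g=cam(n); save(g,n+'0.png'); print(n,-g['R'].T@g['t'],g['fx'],g['k1'])
    np.save('pics/%s0.npy'%n,g,allow_pickle=True)
print(state())
E
```

```text
pics
top [0.39101002 0.00745696 1.44088439] 511.2381570563818 0.03506049801089363
side [0.0988233  0.94214902 0.52371725] 367.3655100171735 -0.06988063778808995
{'t': 0.1, 'q': array([-1.45607774e+00,  2.21136615e-01,  1.52748759e+00, -6.79715027e-06,
        1.39468839e+00, -1.26091603e-01]), 'qd': array([-0.00043928, -0.00218765, -0.00205233, -0.00167514,  0.00218066,
       -0.0002635 ]), 'tau': array([ 1.37985564e-03, -4.95943630e+01, -3.88520730e+01,  7.02033215e-02,
        5.15237858e-02, -5.39886923e-05]), 'tcp_pos': array([ 0.14902875, -0.60672668,  0.40375779]), 'orientation': array([-1.57058667,  0.00170713, -1.32998476]), 'wrist_force': array([ 0.1899578 , -0.26491901, -0.03194695]), 'wrist_torque': array([ 0.00169847, -0.00669036,  0.03572207]), 'opening': 0.08730709317671981}
```

View pics/top0.png

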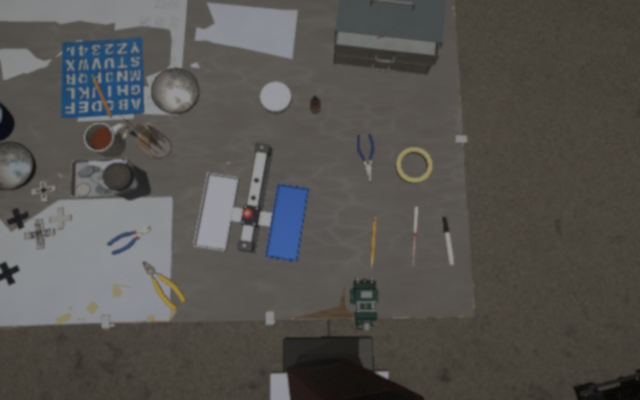

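View pics/side0.png

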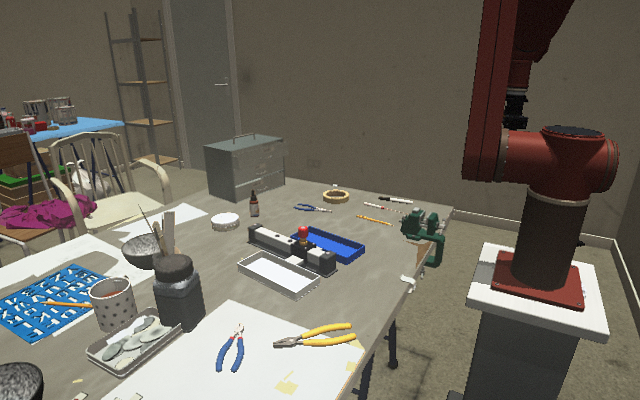

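The top view shows the knob at (249,213), white bin (216,211), blue bin (288,223), pencil (374,240), file (415,236), marker (448,240), tape roll (414,165) and pliers (366,157). The side view agrees. Next I'll measure them.

Run:
```python
from h import *
g=np.load('pics/top0.npy',allow_pickle=True).item(); f=g['frame']; hsv=cv2.cvtColor(f,cv2.COLOR_RGB2HSV)
c=cv2.resize(f[125:275,190:470],None,fx=2.8,fy=2.8,interpolation=cv2.INTER_CUBIC); cv2.imwrite('pics/c.png',c[:,:,::-1])
# objects: difference from local background
bg=cv2.medianBlur(f,41); d=np.abs(f.astype(int)-bg).sum(2)
def pca(m,off,z,name):
    n,l,s,_=cv2.connectedComponentsWithStats(m.astype(np.uint8),connectivity=8)
    v,u=np.where(m); u=u+off[0]; v=v+off[1]
    P=np.array([onz(g,a,b,z)[:2] for a,b in zip(u,v)]); c=P.mean(0); w,V=np.linalg.eigh(np.cov((P-c).T)); a=V[:,1]*np.sign(V[0,1])
    t=(P-c)@a; mid=c+a*(t.min()+t.max())/2; s=(P-c)@V[:,0]
    print(name,len(P),'mid',mid.round(4),'mean',c.round(4),'ang',np.degrees(np.arctan2(a[1],a[0])).round(2),'L',np.ptp(t).round(3),'W',np.ptp(s).round(3))
for nm,(u0,u1,v0,v1),z in (('pencil',(362,386,205,275),.005),('file',(404,426,198,275),.006),('marker',(436,462,207,272),.008)):
    pca(d[v0:v1,u0:u1]>70,(u0,v0),z,nm)
H,S,V=[hsv[...,i].astype(int) for i in range(3)]
m=(H>105)&(H<130)&(S>140); m[:, :262]=0; m[:,315:]=0; m[:178]=0;m[268:]=0
pca(m,(0,0),.015,'blue')
m=((H<8)|(H>172))&(S>130); m[:, :235]=0; m[:,262:]=0; m[:195]=0;m[228:]=0
v,u=np.where(m); print('knob',u.mean(),v.mean(),len(u),onz(g,u.mean(),v.mean(),.104))
m=(V>130)&(S<40); m=m[165:258,188:241]
pca(m,(188,165),.02,'white')
```

```text
pencil 106 mid [ 0.4971 -0.1302] mean [ 0.498  -0.1303] ang -6.0 L 0.118 W 0.007
file 110 mid [ 0.5342 -0.2492] mean [ 0.5508 -0.2509] ang -5.81 L 0.125 W 0.011
marker 242 mid [ 0.4976 -0.3385] mean [ 0.4953 -0.3387] ang 6.11 L 0.132 W 0.017
blue 2170 mid [0.557  0.1098] mean [0.5559 0.11  ] ang -9.64 L 0.203 W 0.085
knob 247.61363636363637 213.0 44 [0.57216913 0.20667237 0.104     ]
white 2123 mid [0.5887 0.3021] mean [0.5878 0.3022] ang -9.95 L 0.199 W 0.107
```

View pics/c.png

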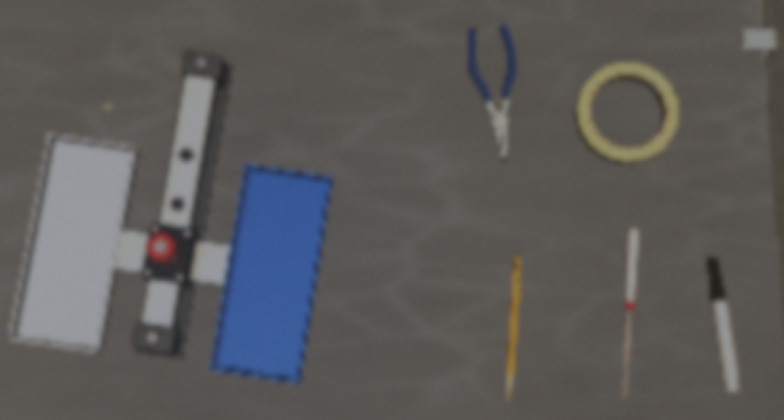

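```bash
python3 -m creep '[{"tx":0.03,"ty":0.023,"twist":-0.03,"hand":1},{"tx":0.06,"ty":0.046,"twist":-0.06,"hand":1},{"tx":0.09,"ty":0.069,"twist":-0.09,"hand":1},{"tx":0.12,"ty":0.092,"twist":-0.134,"hand":1},{"tx":0.15,"ty":0.115,"twist":-0.134,"hand":1}]'
python3 -m creep '[{"tx":0.03,"ty":0.023,"hand":1},{"tx":0.06,"ty":0.046,"hand":1},{"tx":0.09,"ty":0.069,"hand":1},{"tx":0.12,"ty":0.092,"hand":1},{"tx":0.15,"ty":0.115,"hand":1}]'
python3 -m creep '[{"tx":0.025,"ty":0.019,"tz":-0.02,"hand":1},{"tx":0.049,"ty":0.038,"tz":-0.05,"hand":1},{"tx":0.049,"ty":0.038,"tz":-0.09,"hand":1},{"tx":0.049,"ty":0.038,"tz":-0.13,"hand":1},{"tx":0.049,"ty":0.038,"tz":-0.15,"hand":1}]'
```

```text
$[0]: bad value
$[0]: bad value
$[0]: bad value
```

```bash
python3 -m creep '[{"tx":0.03,"ty":0.023,"tz":0,"twist":-0.03,"hand":1},{"tx":0.06,"ty":0.046,"tz":0,"twist":-0.06,"hand":1},{"tx":0.09,"ty":0.069,"tz":0,"twist":-0.09,"hand":1},{"tx":0.12,"ty":0.092,"tz":0,"twist":-0.134,"hand":1},{"tx":0.15,"ty":0.115,"tz":0,"twist":-0.134,"hand":1}]'
```

```text
t: 0.52
tcp_pos: [0.3, -0.4906, 0.4042]
orientation: [-1.571, 0.001, -1.467]
wrist_force: [1.0, -1.4, 0.3]
opening: 0.087
```

```bash
python3 -m creep '[{"tx":0.03,"ty":0.023,"tz":0,"twist":0,"hand":1},{"tx":0.06,"ty":0.046,"tz":0,"twist":0,"hand":1},{"tx":0.09,"ty":0.069,"tz":0,"twist":0,"hand":1},{"tx":0.12,"ty":0.092,"tz":0,"twist":0,"hand":1},{"tx":0.15,"ty":0.115,"tz":0,"twist":0,"hand":1}]'
python3 -m creep '[{"tx":0.025,"ty":0.019,"tz":-0.02,"twist":0,"hand":1},{"tx":0.049,"ty":0.038,"tz":-0.05,"twist":0,"hand":1},{"tx":0.049,"ty":0.038,"tz":-0.09,"twist":0,"hand":1},{"tx":0.049,"ty":0.038,"tz":-0.13,"twist":0,"hand":1},{"tx":0.049,"ty":0.038,"tz":-0.15,"twist":0,"hand":1}]'
```

```text
t: 0.93
tcp_pos: [0.4502, -0.3754, 0.4043]
orientation: [-1.571, 0.0, -1.464]
wrist_force: [0.0, -0.3, 0.8]
opening: 0.0867
t: 1.35
tcp_pos: [0.4969, -0.3365, 0.2488]
orientation: [-1.576, 0.006, -1.462]
wrist_force: [-0.6, 0.5, -1.2]
opening: 0.0867
```

```bash
python3 -m creep '[{"tx":0,"ty":-0.001,"tz":-0.03,"twist":0,"hand":1},{"tx":0,"ty":-0.001,"tz":-0.055,"twist":0,"hand":1},{"tx":0,"ty":-0.001,"tz":-0.065,"twist":0,"hand":1},{"tx":0,"ty":-0.001,"tz":-0.067,"twist":0,"hand":1},{"tx":0,"ty":-0.001,"tz":-0.067,"twist":0,"hand":1}]'
python3 -m creep '[{"tx":0,"ty":0,"tz":0,"twist":0,"hand":-1},{"tx":0,"ty":0,"tz":0,"twist":0,"hand":-1},{"tx":0,"ty":0,"tz":0,"twist":0,"hand":-1},{"tx":0,"ty":0,"tz":0,"twist":0,"hand":-1},{"tx":0,"ty":0,"tz":0,"twist":0,"hand":-1}]'
python3 -m creep '[{"tx":0,"ty":0,"tz":0,"twist":0,"hand":-1},{"tx":0,"ty":0,"tz":0,"twist":0,"hand":-1},{"tx":0,"ty":0,"tz":0,"twist":0,"hand":-1},{"tx":0,"ty":0,"tz":0,"twist":0,"hand":-1},{"tx":0,"ty":0,"tz":0,"twist":0,"hand":-1}]'
```

```text
t: 1.77
tcp_pos: [0.4979, -0.3399, 0.1874]
orientation: [-1.572, 0.001, -1.464]
wrist_force: [-0.8, -0.0, -0.1]
opening: 0.0871
t: 2.18
tcp_pos: [0.4983, -0.3402, 0.1887]
orientation: [-1.57, -0.001, -1.464]
wrist_force: [-0.1, -0.7, -0.4]
opening: 0.0614
t: 2.6
tcp_pos: [0.498, -0.3399, 0.1877]
orientation: [-1.571, 0.0, -1.464]
wrist_force: [0.5, 0.3, -0.0]
opening: 0.0282
```

```bash
python3 -m creep '[{"tx":0,"ty":0,"tz":0,"twist":0,"hand":-1},{"tx":0,"ty":0,"tz":0,"twist":0,"hand":-1},{"tx":0,"ty":0,"tz":0,"twist":0,"hand":-1},{"tx":0,"ty":0,"tz":0.01,"twist":0,"hand":-1},{"tx":0,"ty":0,"tz":0.04,"twist":0,"hand":-1}]'
python3 -m creep '[{"tx":0,"ty":0,"tz":0.04,"twist":0,"hand":-1},{"tx":0,"ty":0,"tz":0.08,"twist":0,"hand":-1},{"tx":0.002,"ty":0.02,"tz":0.11,"twist":-0.03,"hand":-1},{"tx":0.007,"ty":0.055,"tz":0.125,"twist":-0.06,"hand":-1},{"tx":0.012,"ty":0.095,"tz":0.125,"twist":-0.09,"hand":-1}]'
```

```text
t: 3.02
tcp_pos: [0.4961, -0.3383, 0.2237]
orientation: [-1.577, 0.007, -1.464]
wrist_force: [0.5, 0.0, -0.7]
opening: 0.0145
t: 3.43
tcp_pos: [0.5111, -0.2462, 0.3594]
orientation: [-1.562, -0.006, -1.559]
wrist_force: [0.8, -0.0, -0.5]
opening: 0.0144
```

```bash
python3 -m creep '[{"tx":0.005,"ty":0.038,"tz":0,"twist":-0.03,"hand":-1},{"tx":0.011,"ty":0.076,"tz":0,"twist":-0.06,"hand":-1},{"tx":0.016,"ty":0.114,"tz":0,"twist":-0.09,"hand":-1},{"tx":0.022,"ty":0.152,"tz":0,"twist":-0.12,"hand":-1},{"tx":0.027,"ty":0.19,"tz":0,"twist":-0.15,"hand":-1}]'
python3 -m creep '[{"tx":0.005,"ty":0.038,"tz":0,"twist":-0.034,"hand":-1},{"tx":0.011,"ty":0.076,"tz":0,"twist":-0.034,"hand":-1},{"tx":0.016,"ty":0.114,"tz":0,"twist":-0.034,"hand":-1},{"tx":0.022,"ty":0.152,"tz":0,"twist":-0.034,"hand":-1},{"tx":0.027,"ty":0.19,"tz":0,"twist":-0.034,"hand":-1}]'
python3 -m creep '[{"tx":0.005,"ty":0.038,"tz":0,"twist":0,"hand":-1},{"tx":0.011,"ty":0.076,"tz":0,"twist":0,"hand":-1},{"tx":0.016,"ty":0.114,"tz":0,"twist":0,"hand":-1},{"tx":0.022,"ty":0.152,"tz":0,"twist":0,"hand":-1},{"tx":0.027,"ty":0.186,"tz":-0.01,"twist":0,"hand":-1}]'
python3 -m creep '[{"tx":0,"ty":0,"tz":-0.04,"twist":0,"hand":-1},{"tx":0,"ty":0,"tz":-0.07,"twist":0,"hand":-1},{"tx":0,"ty":0,"tz":-0.08,"twist":0,"hand":-1},{"tx":0,"ty":0,"tz":-0.08,"twist":0,"hand":-1},{"tx":0,"ty":0,"tz":-0.08,"twist":0,"hand":-1}]'
python3 - <<'E'
from h import *
for n in('top','side'):
    g=cam(n); np.save('pics/%s1.npy'%n,g,allow_pickle=True)
    f=g['frame']; c=f[150:270,170:330] if n=='top' else f[190:310,220:380]
    cv2.imwrite('pics/1%s.png'%n,cv2.resize(c,None,fx=2.5,fy=2.5,interpolation=cv2.INTER_CUBIC)[:,:,::-1])
a=cv2.imread('pics/1top.png');b=cv2.imread('pics/1side.png');cv2.imwrite('pics/1.png',np.hstack([a,b]))
print(state()['tcp_pos'],state()['orientation'])
E
```

```text
t: 3.85
tcp_pos: [0.5369, -0.0531, 0.3538]
orientation: [-1.57, -0.0, -1.706]
wrist_force: [0.4, 0.3, 0.9]
opening: 0.0142
t: 4.27
tcp_pos: [0.5639, 0.137, 0.3538]
orientation: [-1.57, 0.0, -1.738]
wrist_force: [1.1, -0.9, -0.5]
opening: 0.0144
t: 4.68
tcp_pos: [0.5915, 0.3238, 0.346]
orientation: [-1.567, 0.003, -1.737]
wrist_force: [0.9, -0.2, 0.5]
opening: 0.0145
t: 5.1
tcp_pos: [0.5913, 0.3208, 0.2634]
orientation: [-1.571, -0.0, -1.738]
wrist_force: [0.8, -0.7, 1.0]
opening: 0.0144
[0.59227649 0.32096019 0.2658767 ] [-1.56703448  0.00231179 -1.73877954]
```

View pics/1.png

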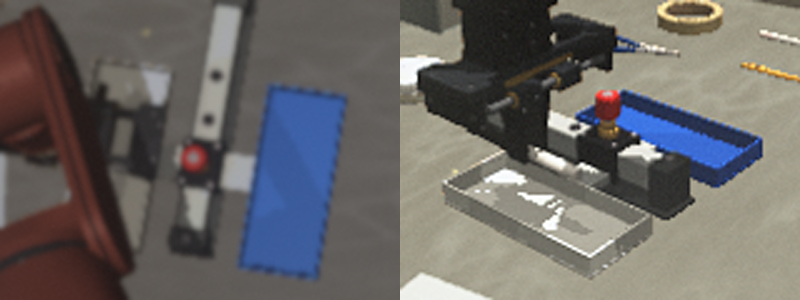

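```bash
python3 -m creep '[{"tx":0,"ty":0,"tz":-0.03,"twist":0,"hand":-1},{"tx":0,"ty":0,"tz":-0.048,"twist":0,"hand":-1},{"tx":0,"ty":0,"tz":-0.05,"twist":0,"hand":-1},{"tx":0,"ty":0,"tz":-0.05,"twist":0,"hand":-1},{"tx":0,"ty":0,"tz":-0.05,"twist":0,"hand":-0.2}]'
python3 -m creep '[{"tx":0,"ty":0,"tz":0,"twist":0,"hand":-0.2},{"tx":0,"ty":0,"tz":0,"twist":0,"hand":-0.2},{"tx":0,"ty":0,"tz":0,"twist":0,"hand":-0.2},{"tx":0,"ty":0,"tz":0,"twist":0,"hand":-0.2},{"tx":0,"ty":0,"tz":0.02,"twist":0,"hand":-0.2}]'
python3 -m creep '[{"tx":0,"ty":0,"tz":0.03,"twist":0,"hand":0},{"tx":0,"ty":0,"tz":0.07,"twist":0,"hand":1},{"tx":-0.003,"ty":-0.02,"tz":0.1,"twist":0,"hand":1},{"tx":-0.008,"ty":-0.055,"tz":0.12,"twist":0,"hand":1},{"tx":-0.014,"ty":-0.093,"tz":0.12,"twist":0,"hand":1}]'
```

```text
t: 5.62
tcp_pos: [0.5921, 0.3212, 0.2152]
orientation: [-1.568, 0.002, -1.738]
wrist_force: [-0.0, 0.7, -0.7]
opening: 0.0166
t: 6.03
tcp_pos: [0.5893, 0.3203, 0.2288]
orientation: [-1.577, -0.004, -1.738]
wrist_force: [0.1, -1.0, -1.3]
opening: 0.0344
t: 6.45
tcp_pos: [0.5784, 0.2288, 0.3598]
orientation: [-1.56, 0.005, -1.735]
wrist_force: [1.0, -0.5, 1.4]
opening: 0.0605
```

```bash
python3 -m creep '[{"tx":-0.008,"ty":-0.036,"tz":0,"twist":0.03,"hand":1},{"tx":-0.016,"ty":-0.072,"tz":0,"twist":0.063,"hand":1},{"tx":-0.024,"ty":-0.108,"tz":0,"twist":0.063,"hand":1},{"tx":-0.032,"ty":-0.144,"tz":0,"twist":0.063,"hand":1},{"tx":-0.04,"ty":-0.18,"tz":0,"twist":0.063,"hand":1}]'
python3 - <<'E'
from h import *
g=cam('top'); np.save('pics/top2.npy',g,allow_pickle=True)
f=g['frame']; cv2.imwrite('pics/2.png',cv2.resize(f[150:270,170:330],None,fx=3,fy=3,interpolation=cv2.INTER_CUBIC)[:,:,::-1])
E
python3 -m creep '[{"tx":-0.008,"ty":-0.036,"tz":0,"twist":0,"hand":1},{"tx":-0.016,"ty":-0.072,"tz":0,"twist":0,"hand":1},{"tx":-0.024,"ty":-0.108,"tz":0,"twist":0,"hand":1},{"tx":-0.032,"ty":-0.144,"tz":-0.01,"twist":0,"hand":1},{"tx":-0.04,"ty":-0.178,"tz":-0.03,"twist":0,"hand":1}]'
python3 -m creep '[{"tx":0,"ty":0,"tz":-0.04,"twist":0,"hand":1},{"tx":0,"ty":0,"tz":-0.08,"twist":0,"hand":0.6},{"tx":0,"ty":0,"tz":-0.11,"twist":0,"hand":0.2},{"tx":0,"ty":0,"tz":-0.125,"twist":0,"hand":-0.1},{"tx":0,"ty":0,"tz":-0.125,"twist":0,"hand":-0.1}]'
```

```text
t: 6.87
tcp_pos: [0.5363, 0.0466, 0.3532]
orientation: [-1.57, -0.0, -1.675]
wrist_force: [0.6, -0.2, -0.2]
opening: 0.0857
t: 7.33
tcp_pos: [0.4977, -0.132, 0.3257]
orientation: [-1.564, -0.002, -1.675]
wrist_force: [0.7, -0.6, -0.2]
opening: 0.0872
t: 7.75
tcp_pos: [0.4949, -0.1291, 0.1937]
orientation: [-1.578, 0.002, -1.675]
wrist_force: [-0.1, 0.1, -0.6]
opening: 0.0678
```

View pics/2.png

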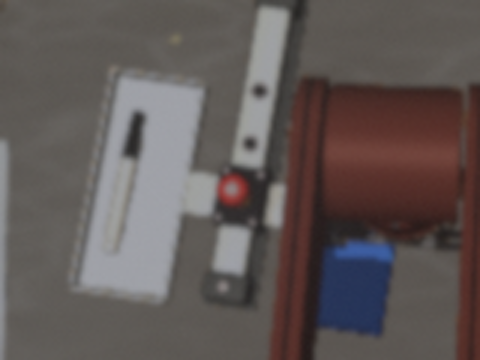

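The marker lies in the white bin, at crop (125,185), a little left of centre. Now the pencil.

```bash
python3 -m creep '[{"tx":0,"ty":0,"tz":-0.008,"twist":0,"hand":-0.1},{"tx":0,"ty":0,"tz":-0.013,"twist":0,"hand":-0.1},{"tx":0,"ty":0,"tz":-0.013,"twist":0,"hand":-1},{"tx":0,"ty":0,"tz":-0.013,"twist":0,"hand":-1},{"tx":0,"ty":0,"tz":-0.013,"twist":0,"hand":-1}]'
python3 -m creep '[{"tx":0,"ty":0,"tz":0,"twist":0,"hand":-1},{"tx":0,"ty":0,"tz":0,"twist":0,"hand":-1},{"tx":0,"ty":0,"tz":0,"twist":0,"hand":-1},{"tx":0,"ty":0,"tz":0,"twist":0,"hand":-1},{"tx":0,"ty":0,"tz":0,"twist":0,"hand":-1}]'
python3 -m creep '[{"tx":0,"ty":0,"tz":0,"twist":0,"hand":-1},{"tx":0,"ty":0,"tz":0,"twist":0,"hand":-1},{"tx":0,"ty":0,"tz":0,"twist":0,"hand":-1},{"tx":0,"ty":0,"tz":0.01,"twist":0,"hand":-1},{"tx":0,"ty":0,"tz":0.04,"twist":0,"hand":-1}]'
```

```text
t: 8.17
tcp_pos: [0.4977, -0.1301, 0.1859]
orientation: [-1.569, -0.001, -1.675]
wrist_force: [-1.2, -0.8, -0.2]
opening: 0.0345
t: 8.58
tcp_pos: [0.4971, -0.13, 0.185]
orientation: [-1.57, -0.0, -1.675]
wrist_force: [-0.4, 1.0, 2.4]
opening: 0.0082
t: 9.0
tcp_pos: [0.4947, -0.129, 0.2212]
orientation: [-1.58, 0.003, -1.675]
wrist_force: [0.4, -1.1, -0.5]
opening: 0.0084
```

```bash
python3 -m creep '[{"tx":0,"ty":0,"tz":0.04,"twist":0,"hand":-1},{"tx":0,"ty":0,"tz":0.08,"twist":0,"hand":-1},{"tx":0.003,"ty":0.015,"tz":0.11,"twist":0,"hand":-1},{"tx":0.01,"ty":0.045,"tz":0.125,"twist":-0.03,"hand":-1},{"tx":0.018,"ty":0.083,"tz":0.125,"twist":-0.063,"hand":-1}]'
python3 -m creep '[{"tx":0.007,"ty":0.034,"tz":0,"twist":0,"hand":-1},{"tx":0.014,"ty":0.068,"tz":0,"twist":0,"hand":-1},{"tx":0.021,"ty":0.102,"tz":0,"twist":0,"hand":-1},{"tx":0.028,"ty":0.136,"tz":0,"twist":0,"hand":-1},{"tx":0.035,"ty":0.17,"tz":0,"twist":0,"hand":-1}]'
python3 -m creep '[{"tx":0.007,"ty":0.034,"tz":0,"twist":0,"hand":-1},{"tx":0.014,"ty":0.068,"tz":0,"twist":0,"hand":-1},{"tx":0.021,"ty":0.102,"tz":0,"twist":0,"hand":-1},{"tx":0.028,"ty":0.136,"tz":0,"twist":0,"hand":-1},{"tx":0.035,"ty":0.164,"tz":-0.02,"twist":0,"hand":-1}]'
python3 -m creep '[{"tx":0,"ty":0,"tz":-0.04,"twist":0,"hand":-1},{"tx":0,"ty":0,"tz":-0.07,"twist":0,"hand":-1},{"tx":0,"ty":0,"tz":-0.08,"twist":0,"hand":-1},{"tx":0,"ty":0,"tz":-0.08,"twist":0,"hand":-1},{"tx":0,"ty":0,"tz":-0.08,"twist":0,"hand":-1}]'
```

```text
t: 9.42
tcp_pos: [0.5165, -0.0479, 0.3558]
orientation: [-1.561, -0.001, -1.743]
wrist_force: [1.3, 0.2, -0.5]
opening: 0.0079
t: 9.83
tcp_pos: [0.5499, 0.1248, 0.3503]
orientation: [-1.57, 0.0, -1.738]
wrist_force: [0.8, 0.5, -0.3]
opening: 0.008
t: 10.25
tcp_pos: [0.5863, 0.29, 0.3347]
orientation: [-1.564, 0.004, -1.737]
wrist_force: [1.5, -0.3, 0.6]
opening: 0.0082
t: 10.67
tcp_pos: [0.5852, 0.2868, 0.2504]
orientation: [-1.571, -0.0, -1.738]
wrist_force: [1.4, -0.6, 1.5]
opening: 0.0084
```

```bash
python3 -m creep '[{"tx":0,"ty":0,"tz":-0.015,"twist":0,"hand":-1},{"tx":0,"ty":0,"tz":-0.025,"twist":0,"hand":-1},{"tx":0,"ty":0,"tz":-0.026,"twist":0,"hand":-1},{"tx":0,"ty":0,"tz":-0.026,"twist":0,"hand":-1},{"tx":0,"ty":0,"tz":-0.026,"twist":0,"hand":-0.3}]'
python3 -m creep '[{"tx":0,"ty":0,"tz":0,"twist":0,"hand":-0.3},{"tx":0,"ty":0,"tz":0,"twist":0,"hand":-0.3},{"tx":0,"ty":0,"tz":0,"twist":0,"hand":-0.3},{"tx":0,"ty":0,"tz":0,"twist":0,"hand":-0.3},{"tx":0,"ty":0,"tz":0.02,"twist":0,"hand":-0.3}]'
python3 -m creep '[{"tx":0,"ty":0,"tz":0.03,"twist":0,"hand":0},{"tx":0,"ty":0,"tz":0.07,"twist":0,"hand":1},{"tx":-0.001,"ty":-0.02,"tz":0.1,"twist":0,"hand":1},{"tx":-0.002,"ty":-0.055,"tz":0.115,"twist":0,"hand":1},{"tx":-0.004,"ty":-0.095,"tz":0.115,"twist":0,"hand":1}]'
python3 -m creep '[{"tx":-0.002,"ty":-0.04,"tz":0,"twist":0.02,"hand":1},{"tx":-0.004,"ty":-0.08,"tz":0,"twist":0.04,"hand":1},{"tx":-0.006,"ty":-0.12,"tz":0,"twist":0.066,"hand":1},{"tx":-0.007,"ty":-0.16,"tz":0,"twist":0.066,"hand":1},{"tx":-0.008,"ty":-0.2,"tz":0,"twist":0.066,"hand":1}]'
python3 - <<'E'
from h import *
g=cam('top'); np.save('pics/top3.npy',g,allow_pickle=True)
f=g['frame']; cv2.imwrite('pics/3.png',cv2.resize(f[150:270,170:330],None,fx=3,fy=3,interpolation=cv2.INTER_CUBIC)[:,:,::-1])
E
```

```text
t: 11.08
tcp_pos: [0.5852, 0.2869, 0.2241]
orientation: [-1.571, 0.0, -1.738]
wrist_force: [0.4, 0.3, 1.0]
opening: 0.0097
t: 11.5
tcp_pos: [0.5832, 0.2864, 0.2397]
orientation: [-1.577, -0.004, -1.738]
wrist_force: [-1.4, -0.4, -1.4]
opening: 0.0298
t: 11.92
tcp_pos: [0.5822, 0.1929, 0.365]
orientation: [-1.561, 0.004, -1.735]
wrist_force: [0.5, -0.4, 1.0]
opening: 0.0564
t: 12.33
tcp_pos: [0.5726, -0.0097, 0.3592]
orientation: [-1.57, -0.0, -1.672]
wrist_force: [1.4, -0.3, -0.2]
opening: 0.085
```

View pics/3.png

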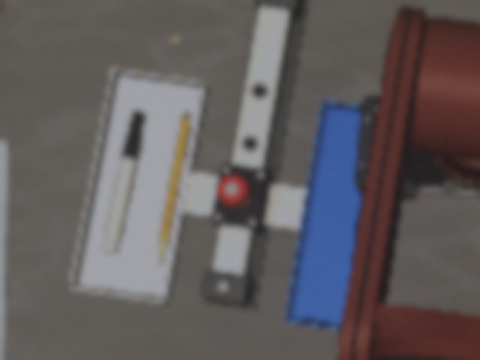

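Marker at crop (125,185) and pencil at (175,190) both lie in the white bin. Next, the file.

```bash
python3 -m creep '[{"tx":-0.003,"ty":-0.04,"tz":0,"twist":0,"hand":1},{"tx":-0.006,"ty":-0.08,"tz":0,"twist":0,"hand":1},{"tx":-0.008,"ty":-0.12,"tz":0,"twist":0,"hand":1},{"tx":-0.011,"ty":-0.16,"tz":0,"twist":0,"hand":1},{"tx":-0.013,"ty":-0.2,"tz":-0.01,"twist":0,"hand":1}]'
python3 -m creep '[{"tx":-0.003,"ty":-0.03,"tz":-0.02,"twist":0,"hand":1},{"tx":-0.003,"ty":-0.042,"tz":-0.055,"twist":0,"hand":1},{"tx":-0.003,"ty":-0.042,"tz":-0.095,"twist":0,"hand":0.6},{"tx":-0.003,"ty":-0.042,"tz":-0.13,"twist":0,"hand":0.2},{"tx":-0.003,"ty":-0.042,"tz":-0.15,"twist":0,"hand":-0.1}]'
python3 -m creep '[{"tx":0,"ty":0,"tz":-0.009,"twist":0,"hand":-0.1},{"tx":0,"ty":0,"tz":-0.012,"twist":0,"hand":-0.1},{"tx":0,"ty":0,"tz":-0.012,"twist":0,"hand":-1},{"tx":0,"ty":0,"tz":-0.012,"twist":0,"hand":-1},{"tx":0,"ty":0,"tz":-0.012,"twist":0,"hand":-1}]'
python3 -m creep '[{"tx":0,"ty":0,"tz":0,"twist":0,"hand":-1},{"tx":0,"ty":0,"tz":0,"twist":0,"hand":-1},{"tx":0,"ty":0,"tz":0,"twist":0,"hand":-1},{"tx":0,"ty":0,"tz":0,"twist":0,"hand":-1},{"tx":0,"ty":0,"tz":0,"twist":0,"hand":-1}]'
```

```text
t: 12.8
tcp_pos: [0.5603, -0.2099, 0.3512]
orientation: [-1.567, -0.002, -1.672]
wrist_force: [1.3, -0.1, 0.9]
opening: 0.0868
t: 13.22
tcp_pos: [0.5552, -0.2494, 0.1942]
orientation: [-1.576, 0.003, -1.673]
wrist_force: [-0.3, 1.3, -0.7]
opening: 0.0742
t: 13.63
tcp_pos: [0.5582, -0.2504, 0.1892]
orientation: [-1.567, -0.002, -1.672]
wrist_force: [0.6, -1.1, 0.2]
opening: 0.0419
t: 14.05
tcp_pos: [0.5572, -0.25, 0.1871]
orientation: [-1.57, -0.0, -1.672]
wrist_force: [-0.1, 0.2, 1.8]
opening: 0.0119
```

```bash
python3 -m creep '[{"tx":0,"ty":0,"tz":0.01,"twist":0,"hand":-1},{"tx":0,"ty":0,"tz":0.04,"twist":0,"hand":-1},{"tx":0,"ty":0,"tz":0.08,"twist":0,"hand":-1},{"tx":0.002,"ty":0.015,"tz":0.115,"twist":-0.03,"hand":-1},{"tx":0.006,"ty":0.045,"tz":0.14,"twist":-0.066,"hand":-1}]'
python3 -m creep '[{"tx":0.004,"ty":0.032,"tz":0,"twist":0,"hand":-1},{"tx":0.009,"ty":0.065,"tz":0,"twist":0,"hand":-1},{"tx":0.014,"ty":0.1,"tz":0,"twist":0,"hand":-1},{"tx":0.019,"ty":0.135,"tz":0,"twist":0,"hand":-1},{"tx":0.024,"ty":0.17,"tz":0,"twist":0,"hand":-1}]'
python3 -m creep '[{"tx":0.004,"ty":0.032,"tz":0,"twist":0,"hand":-1},{"tx":0.009,"ty":0.065,"tz":0,"twist":0,"hand":-1},{"tx":0.013,"ty":0.095,"tz":-0.01,"twist":0,"hand":-1},{"tx":0.015,"ty":0.118,"tz":-0.03,"twist":0,"hand":-1},{"tx":0.015,"ty":0.118,"tz":-0.06,"twist":0,"hand":-1}]'
python3 - <<'E'
from h import *
c=[]
for n,sl in(('top',(slice(150,280),slice(230,360))),('side',(slice(190,320),slice(240,370)))):
    g=cam(n); c.append(cv2.resize(g['frame'][sl],None,fx=3,fy=3,interpolation=cv2.INTER_CUBIC)[:,:,::-1])
cv2.imwrite('pics/4.png',np.hstack(c)); print(state()['tcp_pos'])
E
```

```text
t: 14.47
tcp_pos: [0.5633, -0.2073, 0.3313]
orientation: [-1.566, -0.003, -1.743]
wrist_force: [1.0, -0.5, 0.2]
opening: 0.0121
t: 14.88
tcp_pos: [0.5869, -0.0334, 0.3276]
orientation: [-1.57, 0.0, -1.738]
wrist_force: [0.1, -0.8, -0.3]
opening: 0.012
t: 15.3
tcp_pos: [0.6035, 0.0874, 0.2702]
orientation: [-1.564, 0.003, -1.734]
wrist_force: [1.7, 0.1, -1.3]
opening: 0.0123
[0.59950546 0.08428308 0.2621161 ]
```

View pics/4.png

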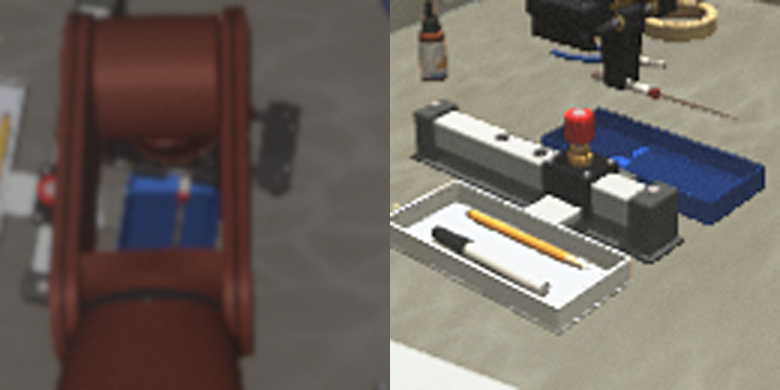

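Run:
```python
from h import *
a=np.load('pics/top0.npy',allow_pickle=True).item();b=np.load('pics/side0.npy',allow_pickle=True).item()
z=.085
col=onz(a,291,215.3,z); col2=onz(b,328.3,221,z); tip=onz(b,356,229.3,z); print(col,col2,tip)
u=np.array([.986,-.1668]); l=np.array([.1668,.986]); c=np.array([.556,.109])
for p in (col,col2,tip): print((p[:2]-c)@u,(p[:2]-c)@l)
```

```text
[0.56626298 0.09362658 0.085     ] [0.55471533 0.09951637 0.085     ] [0.46233766 0.11127676 0.085     ]
0.012683586446879218 -0.013446326443916733
0.0003151871943296242 -0.009565138314572768
-0.09273083027405153 -0.01337799338423147
```

Collar at about +13 mm and tip at −93 mm in the bin frame, so the file fits. Lower and release.

```bash
python3 -m creep '[{"tx":0.002,"ty":0,"tz":-0.03,"twist":0,"hand":-1},{"tx":0.002,"ty":0,"tz":-0.048,"twist":0,"hand":-1},{"tx":0.002,"ty":0,"tz":-0.053,"twist":0,"hand":-1},{"tx":0.002,"ty":0,"tz":-0.053,"twist":0,"hand":-1},{"tx":0.002,"ty":0,"tz":-0.053,"twist":0,"hand":-0.3}]'
python3 -m creep '[{"tx":0,"ty":0,"tz":0,"twist":0,"hand":-0.3},{"tx":0,"ty":0,"tz":0,"twist":0,"hand":-0.3},{"tx":0,"ty":0,"tz":0,"twist":0,"hand":-0.3},{"tx":0,"ty":0,"tz":0,"twist":0,"hand":-0.3},{"tx":0,"ty":0,"tz":0.02,"twist":0,"hand":-0.3}]'
python3 -m creep '[{"tx":0,"ty":0,"tz":0.03,"twist":0,"hand":0},{"tx":0,"ty":0,"tz":0.07,"twist":0,"hand":1},{"tx":0,"ty":0,"tz":0.11,"twist":0,"hand":1},{"tx":0,"ty":0,"tz":0.13,"twist":0,"hand":1},{"tx":0,"ty":-0.02,"tz":0.13,"twist":0,"hand":1}]'
```

```text
t: 15.82
tcp_pos: [0.6046, 0.0824, 0.2153]
orientation: [-1.57, 0.0, -1.739]
wrist_force: [0.6, 0.3, -0.2]
opening: 0.0143
t: 16.23
tcp_pos: [0.6021, 0.083, 0.2304]
orientation: [-1.577, -0.001, -1.738]
wrist_force: [0.1, 0.5, -0.7]
opening: 0.0297
t: 16.65
tcp_pos: [0.6057, 0.0653, 0.3718]
orientation: [-1.559, 0.003, -1.735]
wrist_force: [0.9, -0.7, 0.0]
opening: 0.0559
```

Run:
```python
from h import *
for fn,(u0,u1,v0,v1) in (('top0',(235,262,195,228)),('top3',(235,262,195,228)),('side0',(290,320,220,246))):
    g=np.load('pics/%s.npy'%fn,allow_pickle=True).item(); h=cv2.cvtColor(g['frame'],cv2.COLOR_RGB2HSV).astype(int)
    m=((h[...,0]<10)|(h[...,0]>170))&(h[...,1]>110); k=np.zeros_like(m);k[v0:v1,u0:u1]=1
    v,u=np.where(m&k); c=((u.min()+u.max())/2,(v.min()+v.max())/2); print(fn,len(u),u.min(),u.max(),v.min(),v.max(),onz(g,*c,.103 if 'top' in fn else .093))
    if 'side' in fn: print(ray(g,*c)[1])
```

```text
top0 67 243 252 208 218 [0.57231058 0.20712078 0.103     ]
top3 70 243 252 208 218 [0.57231058 0.20712078 0.103     ]
side0 101 298 307 226 237 [0.57463178 0.20622976 0.093     ]
[ 0.48942938 -0.75698631 -0.44304733]
```

```bash
python3 -m creep '[{"tx":-0.007,"ty":0.035,"tz":0.01,"twist":0,"hand":1},{"tx":-0.015,"ty":0.07,"tz":0.01,"twist":0,"hand":1},{"tx":-0.022,"ty":0.105,"tz":0.01,"twist":0,"hand":1},{"tx":-0.031,"ty":0.1435,"tz":0.01,"twist":0,"hand":1},{"tx":-0.031,"ty":0.1435,"tz":0.01,"twist":0,"hand":1}]'
python3 - <<'E'
from h import *
print(state()['tcp_pos'],state()['orientation'])
g=cam('side'); cv2.imwrite('pics/5.png',cv2.resize(g['frame'][170:320,230:400],None,fx=3.5,fy=3.5,interpolation=cv2.INTER_CUBIC)[:,:,::-1])
E
```

```text
t: 17.07
tcp_pos: [0.5711, 0.2121, 0.3743]
orientation: [-1.572, 0.003, -1.733]
wrist_force: [-0.5, -0.2, -0.1]
opening: 0.0845
[0.57112198 0.21211214 0.37430226] [-1.57156988  0.00327742 -1.73301221]
```

View pics/5.png

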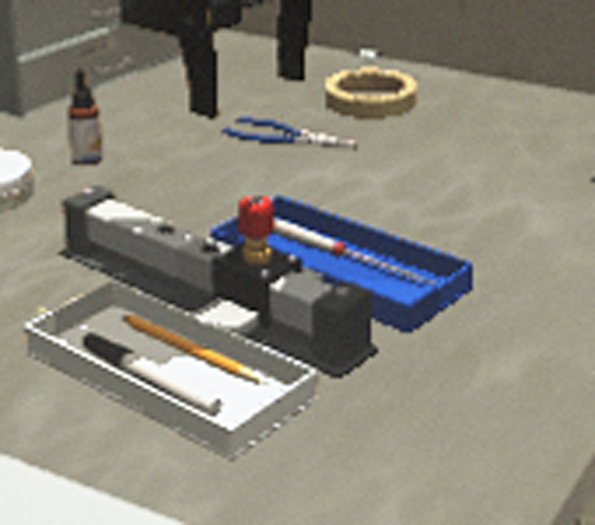

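All three items lie in their bins: marker at crop (150,370), pencil (190,345), file (340,245). Now down over the knob.

```bash
python3 -m creep '[{"tx":0,"ty":0,"tz":-0.02,"twist":0,"hand":1},{"tx":0,"ty":0,"tz":-0.04,"twist":0,"hand":1},{"tx":0,"ty":0,"tz":-0.05,"twist":0,"hand":1},{"tx":0,"ty":0,"tz":-0.05,"twist":0,"hand":1},{"tx":0,"ty":0,"tz":-0.05,"twist":0,"hand":1}]'
```

```text
t: 17.53
tcp_pos: [0.5731, 0.2059, 0.3234]
orientation: [-1.572, -0.001, -1.739]
wrist_force: [-0.8, 1.1, 0.8]
opening: 0.087
```

```bash
python3 -m creep '[{"tx":0,"ty":0,"tz":-0.03,"twist":0,"hand":1},{"tx":0,"ty":0,"tz":-0.055,"twist":0,"hand":0.6},{"tx":0,"ty":0,"tz":-0.063,"twist":0,"hand":0.2},{"tx":0,"ty":0,"tz":-0.064,"twist":0,"hand":-0.1},{"tx":0,"ty":0,"tz":-0.064,"twist":0,"hand":-0.1}]'
python3 -m creep '[{"tx":0,"ty":0,"tz":0,"twist":0,"hand":-1},{"tx":0,"ty":0,"tz":0,"twist":0,"hand":-1},{"tx":0,"ty":0,"tz":0,"twist":0,"hand":-1},{"tx":0,"ty":0,"tz":0,"twist":0,"hand":-1},{"tx":0,"ty":0,"tz":0,"twist":0,"hand":-1}]'
python3 -m creep '[{"tx":0,"ty":0,"tz":0,"twist":0,"hand":-1},{"tx":0,"ty":0,"tz":0,"twist":0,"hand":-1},{"tx":0,"ty":0,"tz":0,"twist":0,"hand":-1},{"tx":0,"ty":0,"tz":0,"twist":0,"hand":-1},{"tx":0,"ty":0,"tz":0,"twist":0,"hand":-1}]'
```

```text
t: 17.95
tcp_pos: [0.5735, 0.2064, 0.2607]
orientation: [-1.57, 0.0, -1.738]
wrist_force: [0.1, -0.2, -0.5]
opening: 0.0678
t: 18.37
tcp_pos: [0.5732, 0.2066, 0.2605]
orientation: [-1.57, 0.0, -1.738]
wrist_force: [-0.4, 0.2, 0.1]
opening: 0.0352
t: 18.78
tcp_pos: [0.5732, 0.2076, 0.2602]
orientation: [-1.57, 0.003, -1.738]
wrist_force: [1.1, 5.0, -0.0]
opening: 0.0249
```

```bash
python3 -m creep '[{"tx":0,"ty":0.001,"tz":0.003,"twist":0,"hand":-1},{"tx":0,"ty":0.001,"tz":0.007,"twist":0,"hand":-1},{"tx":0,"ty":0.001,"tz":0.011,"twist":0,"hand":-1},{"tx":0,"ty":0.001,"tz":0.0135,"twist":0,"hand":-1},{"tx":0,"ty":0.001,"tz":0.0135,"twist":0,"hand":-1}]'
python3 -m creep '[{"tx":0,"ty":0,"tz":0,"twist":0,"hand":-1},{"tx":0,"ty":0,"tz":0,"twist":0,"hand":-1},{"tx":0,"ty":0,"tz":0,"twist":0,"hand":-1},{"tx":0,"ty":0,"tz":0,"twist":0,"hand":-1},{"tx":0,"ty":0,"tz":0,"twist":0,"hand":-1}]'
```

```text
t: 19.2
tcp_pos: [0.5726, 0.208, 0.2732]
orientation: [-1.572, 0.001, -1.738]
wrist_force: [1.1, 4.9, -6.0]
opening: 0.0251
t: 19.62
tcp_pos: [0.5727, 0.208, 0.2726]
orientation: [-1.572, 0.001, -1.738]
wrist_force: [1.0, 5.7, -6.9]
opening: 0.0254
```

```bash
python3 -m creep '[{"tx":0.002,"ty":-0.0003,"tz":0,"twist":0,"hand":-1},{"tx":0.006,"ty":-0.001,"tz":0,"twist":0,"hand":-1},{"tx":0.012,"ty":-0.002,"tz":0,"twist":0,"hand":-1},{"tx":0.018,"ty":-0.003,"tz":0,"twist":0,"hand":-1},{"tx":0.024,"ty":-0.004,"tz":0,"twist":0,"hand":-1}]'
```

```text
t: 20.03
tcp_pos: [0.5963, 0.204, 0.2721]
orientation: [-1.574, 0.0, -1.738]
wrist_force: [-0.3, 5.9, -6.1]
opening: 0.0252
```

```bash
python3 -m creep '[{"tx":0.006,"ty":-0.001,"tz":0,"twist":0,"hand":-1},{"tx":0.012,"ty":-0.002,"tz":0,"twist":0,"hand":-1},{"tx":0.018,"ty":-0.003,"tz":0,"twist":0,"hand":-1},{"tx":0.023,"ty":-0.004,"tz":0,"twist":0,"hand":-1},{"tx":0.0253,"ty":-0.0043,"tz":0,"twist":0,"hand":-1}]'
python3 -m creep '[{"tx":0,"ty":0,"tz":0,"twist":0,"hand":-1},{"tx":0,"ty":0,"tz":0,"twist":0,"hand":-1},{"tx":0,"ty":0,"tz":0,"twist":0,"hand":-1},{"tx":0,"ty":0,"tz":0,"twist":0,"hand":-1},{"tx":0,"ty":0,"tz":0,"twist":0,"hand":-1}]'
python3 - <<'E'
from h import *
c=[]
for n,sl in(('top',(slice(130,270),slice(180,320))),('side',(slice(170,310),slice(225,365)))):
    g=cam(n); np.save('pics/%s6.npy'%n,g,allow_pickle=True); c.append(cv2.resize(g['frame'][sl],None,fx=2.8,fy=2.8,interpolation=cv2.INTER_CUBIC)[:,:,::-1])
cv2.imwrite('pics/6.png',np.hstack(c)); print(state()['tcp_pos'])
E
```

```text
t: 20.45
tcp_pos: [0.622, 0.1996, 0.2721]
orientation: [-1.574, 0.0, -1.738]
wrist_force: [-0.3, 6.5, -6.4]
opening: 0.0252
t: 20.87
tcp_pos: [0.622, 0.1996, 0.2725]
orientation: [-1.572, 0.0, -1.738]
wrist_force: [1.3, 4.4, -6.9]
opening: 0.0249
[0.62202723 0.19958574 0.27248916]
```

View pics/6.png

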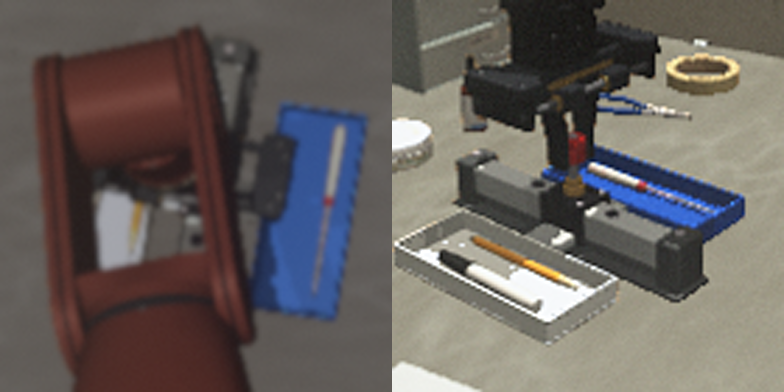

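The caddy has moved 50 mm: the side view shows the sleeve further along, one free hole beyond it, and all contents still lying in the bins. Lower the pin.

```bash
python3 -m creep '[{"tx":0,"ty":0,"tz":-0.003,"twist":0,"hand":-1},{"tx":0,"ty":0,"tz":-0.006,"twist":0,"hand":-1},{"tx":0,"ty":0,"tz":-0.008,"twist":0,"hand":-1},{"tx":0,"ty":0,"tz":-0.008,"twist":0,"hand":-1},{"tx":0,"ty":0,"tz":-0.008,"twist":0,"hand":-1}]'
python3 -m creep '[{"tx":0,"ty":0,"tz":-0.002,"twist":0,"hand":-1},{"tx":0,"ty":0,"tz":-0.004,"twist":0,"hand":-1},{"tx":0,"ty":0,"tz":-0.0055,"twist":0,"hand":-1},{"tx":0,"ty":0,"tz":-0.0055,"twist":0,"hand":-1},{"tx":0,"ty":0,"tz":-0.0055,"twist":0,"hand":-1}]'
```

```text
t: 21.38
tcp_pos: [0.622, 0.1996, 0.2645]
orientation: [-1.572, 0.001, -1.738]
wrist_force: [1.3, 5.1, -5.5]
opening: 0.0254
t: 21.8
tcp_pos: [0.6225, 0.1995, 0.2602]
orientation: [-1.57, 0.001, -1.738]
wrist_force: [0.4, 4.5, -1.3]
opening: 0.0249
```

```bash
python3 -m creep '[{"tx":0,"ty":0,"tz":-0.0005,"twist":0,"hand":-1},{"tx":0,"ty":0,"tz":-0.001,"twist":0,"hand":-1},{"tx":0,"ty":0,"tz":-0.001,"twist":0,"hand":-1},{"tx":0,"ty":0,"tz":-0.001,"twist":0,"hand":-1},{"tx":0,"ty":0,"tz":-0.001,"twist":0,"hand":-1}]'
python3 -m creep '[{"tx":0,"ty":0,"tz":0,"twist":0,"hand":-1},{"tx":0,"ty":0,"tz":0,"twist":0,"hand":-1},{"tx":0,"ty":0,"tz":0,"twist":0,"hand":-1},{"tx":0,"ty":0,"tz":0,"twist":0,"hand":-1},{"tx":0,"ty":0,"tz":0,"twist":0,"hand":-1}]'
python3 - <<'E'
from h import *
c=[]
for n,sl in(('top',(slice(130,270),slice(180,320))),('side',(slice(170,310),slice(225,365)))):
    g=cam(n); c.append(cv2.resize(g['frame'][sl],None,fx=2.8,fy=2.8,interpolation=cv2.INTER_CUBIC)[:,:,::-1])
cv2.imwrite('pics/7.png',np.hstack(c))
E
```

```text
t: 22.22
tcp_pos: [0.6229, 0.1994, 0.2601]
orientation: [-1.569, 0.001, -1.738]
wrist_force: [-1.2, 5.5, 6.3]
opening: 0.0252
t: 22.63
tcp_pos: [0.6229, 0.1994, 0.2602]
orientation: [-1.569, 0.001, -1.738]
wrist_force: [-0.7, 4.6, 4.9]
opening: 0.025
```

View pics/7.png

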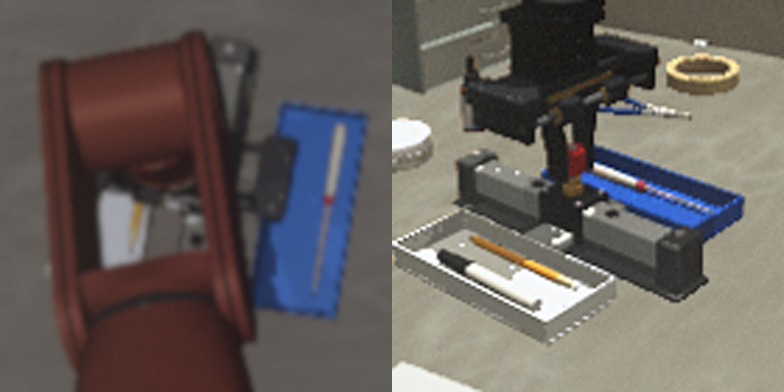

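The pin has reached a hard stop at its home height: TCP 0.2602 m, the same as in the start hole, with 5 N pushing back. The knob is still gripped, everything lies in the bins, and the roll and pliers are untouched. Handing in.

```bash
python3 -c "
from plant import finish_job; print(finish_job())"
```

```text
the job is handed in; nothing more can be done
None
```

The job is handed in at about 22.7 s. The marker and yellow pencil lie in the white bin and the needle file in the blue bin. I then lifted the knob about 12.5 mm, slid the caddy 50 mm along the rail and lowered the pin into the next hole.

**Last checks:**
- **Pin:** the TCP stopped at 0.2602 m, the same height as with the pin home in the start hole. A further 1 mm of commanded push met a hard stop with about 5 N pushing back.
- **Slide:** the measured travel was 50.0 mm.
- **Grip:** the knob is still held, with the fingers 25 mm apart and a small steady sideways force of about 5 N from a slightly off-centre grasp.
- **Pictures:** all three items lie inside their bins. I did not reach for the tape roll or pliers, and they look unmoved, though I only checked that by eye.

No check failed. The items were released just above the rims, so they dropped 2–3 cm and landed lying flat. The first three move calls were refused for missing keys and moved nothing.

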